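# Draw the sprung probe arm out to its length mark and hold it

### The job

Ready the field meter's probe arm for a reading: free its sliding rod by turning the lock knob on the bridge anticlockwise (seen from above) to its end stop, where the knob's bar lies along the rod. Then take the black pull grip, draw the rod out against its spring until the disc on the rod stands level with the knife edge of the length-mark post, and finish while still holding it steady there. Leave the knob at its stop and the loose things on the table where they lie.

Things in the scene. Friction and masses are not known exactly. Their poses are not given: they have to be found in the camera images.
- probe_stand: fixed aluminium stand, base plate 290x100x12 mm. Origin on the table under the knob's axis and the rod's axis; x along the rod towards its tube (plate from x -125 to +165 mm), so the rod pulls out towards -x. Rod axis level, 75 mm above the table. At x = 0 a bridge 44 mm long (x), 72 mm wide, top at 101 mm, spans the rod; the tube (23 mm across, clamps 93 mm high) runs from x 36 to 168 mm
- release_knob (a joint): angle of the lock knob, rad. 0: anticlockwise end stop, bar in line with the rod, rod free; grows clockwise seen from above up to 1.5 (bar nearly across the rod, rod locked: it stops after about 18 mm of travel). Starts between 1.0 and 1.4. Vertical axis, light friction of 0.06 N m, stays where it is left
- knob_grip (a point): centre of the knob's black grip bar, on the knob's axis, 122 mm above the table; x along the bar, z up. The bar is 36 mm long, 10 mm thick, and stands upright from 108 to 133 mm above the table on a disc 36 mm in diameter
- pull_grip: black pull grip on the rod's outer end, 40 mm long (along the rod), 30 mm tall, 16 mm thick between two end lips (5 mm long, 22 mm thick; 30 mm free between them). Origin at its centre, 75 mm above the table, 150 mm before the knob's axis when the rod is in; x along the rod towards the tube, z up. Free on both sides and below, beyond the base plate; a 10 mm probe tip sticks out 20 mm beyond it
- rod_disc (a point): centre of the thin steel disc on the rod, 32 mm in diameter, 3 mm thick, 123 mm from the centre of the pull grip towards the tube; 27 mm before the knob's axis when the rod is fully in, as at the start. The rod travels 95 mm to its hard limit. Its spring pulls it back in with 3 N when in, rising by 0.6 N per 10 mm; let go, it slides home
- mark_edge (a point): inner end of the length mark's knife edge, 75 mm above the table; 3 mm thick, points at the rod's axis from 19 mm beside it. Its fixed post is 80 mm tall, up to 20 mm wide, 38 mm beside the rod's axis on the stand's +y side; x parallel to the stand's x. The rod is at its mark when the disc's centre and the edge have the same x along the rod (43 to 68 mm out, different each time)
- stopwatch: bystander, round white hand stopwatch, 76x53x14 mm, lying on the table; origin at its underside; leave it alone
- pocket_compass: bystander, round black pocket compass, 48x48x12 mm, lying on the table; origin at its underside; leave it alone
- bnc_adapter: bystander, small black and metal cable adapter, 22x54x16 mm, lying on the table; origin at its underside; leave it alone
- spirit_level: bystander, small white bar-shaped spirit level, 14x80x14 mm, lying on the table; origin at its underside; leave it alone
- screwdriver: bystander, screwdriver with a plain handle, 23x178x24 mm, lying on the table; origin at its underside; leave it alone

How it is judged:
By the outcome, as a careful person would: the job done as asked, in the order asked, and still so for the second after the job is handed in, while the arm keeps its last pose, push and grip.
It also fails if it takes over 45 s, if anything falls off the work surface, if the arm or the gripper's body presses on something with over 40 N, if the wrist force passes 120 N, or if a joint passes its speed limit or range.

### The arm

A 6-joint arm with a two-finger parallel gripper is mounted at the origin on a cart in front of the work surface, level with it; the furniture and walls round the work are solid. World frame = base frame: x ahead of the robot, y to its left, z up, the work surface at z = 0. Lengths are in m, angles in degrees, forces in N, time in s.
With the tool pointing down it reaches from about 0.35 to 0.875 m from the base axis. Payload 4.2 kg.
Tool frame: the origin (TCP) lies between the finger pads; the fingertips stand 11 mm ahead of it and the grasp point (between the pads) lies 8 mm behind it; z points along the fingers, y is the direction in which the jaws open and shut (so a half turn about z gives the same grasp; the last joint's range is limited). The gripper opens to 87 mm and grips with 3 to 60 N. Pads are 19 mm wide; open, the fingers measure 117 mm over their backs; the gripper's body (75 mm by 190 mm) begins 51 mm behind the grasp point.
Start: joints at [87.239, 22.042, 0.453, 0, -68.411, -14.817], TCP at [0.189, 0.596, 0.234] pointing down, gripper open.
Joint ranges: [-179.83, 179.83], [-69.29, 118.12], [-61.27, 80.66], [-181.25, 117.63], [-171.15, -9.14], [-177.46, 177.46]. Speed limits (degrees/s): [159.86, 159.86, 180, 180, 180, 180].

### API

Orientations are given as a 3x3 rotation matrix whose columns are the frame's x, y, z axes.
In Python, from station import sense, capture, get_calibration, finish_job, search_frame, cut_out gives the robot as it stands.
- The arm moves only by the tool arm_command, never from a script. Its argument "rows" is a list of rows, each an object with "fingers": the opening in per cent of the stroke, from 0 (shut) to 100 (fully open); "travel": the shift along the tool's x, y, z in cm, a list of three; "roll": the turn about the tool's z in degrees. A call has 1 to 10 rows; each row is the pose to reach, as a shift and turn from the pose commanded when the call began, along the tool's axes at that moment; what a row does not reach only later rows make up. A row lasts 1/10 s, in which the tool goes at most 50 mm and 8.59 degrees, less where a joint would pass 70% of its speed; a pose out of reach is approached as far as the arm can. A call with a gripper value outside its range is refused whole. The fingers move at their own pace and stop on an object; the grip force is fixed at half the most. Time passes only in rows, so rows that repeat a pose let the fingers close. It gives the time, the measured TCP pose, the force and the opening at its end, in the units of the state.
- sense(): the state, without advancing time (a new reading comes with each control period).
- capture(name): name is "scene" or "top" or "wrist"; returns (picture, depth): 384x512x3 uint8, red, green, blue; 384x512 float32, m along the optical axis (not along the pixel's ray), 0 where there is no reading.
- get_calibration(name): a dict with "fov_y" (degrees; the focal length in pixels is half the picture's height over the tangent of half this angle, whatever the lens; pixels are square), "cx", "cy" (the principal point, pixels), "distortion" ([k1, k2, p1, p2, k3] as OpenCV has them; the pictures are not rectified), "origin" and "attitude" of the camera in the world; the wrist camera has in their place "mount" (4x4, takes a point from camera to tool coordinates, whose origin is the TCP and whose axes are the flange's). Camera axes: x right, y down, z forward; pixel columns grow to the right and rows downward; lengths in m; the calibration is good to about 2 mm. A picture is of the moment at which its call begins: read the wrist's pose just before it. get_calibration takes no time and is no camera call.
- finish_job(): hands the job in, once; it reports no verdict.
Trained networks look in the newest picture that a camera, given by its name, has taken for a name from the list of things; names that differ only in an ending like _2 or _b are one class to them, and where a whole thing is asked for, a point or a joint stands for the part that bears it (a point fixed in the world has none). Each returns a list of dicts, best first, with "p" (0 to 1); they miss things now and then, are a little off and sometimes report something else, mostly with a low value. They report only what shows in the picture. A call takes as long as a camera call.
- search_frame(camera, label): "position" ([x, y, z] in m, in world coordinates, good to about 4 mm: the middle of the surface that is visible of it).
- cut_out(camera, label): "mask" (384x512 bool, what is visible of it).
The state is a dict: "time_s": time; "joints": joint angles; "joint_velocities": joint speeds; "effort": joint torques, N m; "tcp_pos": TCP position; "ee_rot": TCP orientation; "wrist_force": force on the tool from outside, world axes, zero at the start; "moment": the same for the moment, N m; "gripper_width": opening from 0.0 (shut) to 1.0 (fully open).
Only numpy, scipy, OpenCV 4.12 (cv2) and the standard library are available. Lean on these libraries where they do the work, as an engineer would, in place of code of your own. Each camera call takes 0.05 s, during which the arm holds its last target. There are 200 camera calls.

## Working session

There is one attempt and no reset: what is moved stays moved. The work goes in short steps, Python scripts to look and compute and a tool call to move; the robot and the scene stay as the last step left them, time stands still between calls to the robot, and variables do not carry over. Pictures are saved under pics/ and viewed, about 8 in all and at most 12, crops included, and the job is handed in when it is done.

Besides the shell and the picture viewer there is one more tool, called after "Emit:" as a command line: name --argument value ..., lists and objects as JSON in quotes. arm_command: Moves the arm, as the interface text tells. Its arguments: {"type":"object","properties":{"rows":{"type":"array","items":{"type":"object","properties":{"fingers":{"type":"number"},"travel":{"type":"array","items":{"type":"number"}},"roll":{"type":"number"}}}}},"required":["rows"]}

```bash
mkdir -p pics; cat > h.py <<'E'
import numpy as np, cv2
from station import *
def cam(n):
    c=get_calibration(n); f=192/np.tan(np.radians(c["fov_y"])/2)
    K=np.array([[f,0,c["cx"]],[0,f,c["cy"]],[0,0,1]]); D=np.array(c["distortion"],float)
    if "mount" in c:
        s=sense(); M=np.array(c["mount"]); R=np.array(s["ee_rot"]); T=np.array(s["tcp_pos"])
        return K,D,R@M[:3,:3],R@M[:3,3]+T
    return K,D,np.array(c["attitude"]),np.array(c["origin"])
def pts(C,uv,d):
    K,D,R,o=C; u=cv2.undistortPoints(np.array(uv,float).reshape(-1,1,2),K,D)[:,0]
    d=np.asarray(d,float).reshape(-1,1); return (np.hstack([u,np.ones((len(u),1))])*d)@R.T+o
def onz(C,uv,z):
    K,D,R,o=C; u=cv2.undistortPoints(np.array(uv,float).reshape(-1,1,2),K,D)[:,0]
    r=np.hstack([u,np.ones((len(u),1))])@R.T; return o+r*((z-o[2])/r[:,2:])
def proj(C,P):
    K,D,R,o=C; p=(np.asarray(P).reshape(-1,3)-o)@R
    return cv2.projectPoints(p,np.zeros(3),np.zeros(3),K,D)[0][:,0]
def save(n,img): cv2.imwrite("pics/"+n+".png",img[:,:,::-1])
E
python3 - <<'E'
from h import *
np.set_printoptions(precision=4,suppress=True)
s=sense();print(s["tcp_pos"],s["ee_rot"],s["time_s"],s["gripper_width"])
ims=[]
for n in ("top","scene"):
    C=cam(n);print(n,C[3]);im,d=capture(n);save(n,im);np.savez(n,im=im,d=d)
    for l in ("probe_stand","knob_grip","pull_grip","rod_disc","mark_edge","stopwatch","pocket_compass","bnc_adapter","spirit_level","screwdriver"):
        try:
            for r in search_frame(n,l)[:2]: 
                P=np.array(r["position"]);print(l,round(r["p"],2),P,proj(C,P)[0])
        except Exception as e: print(l,e)
E
```

```text
[0.1886 0.5953 0.2325] [[ 0.9532 -0.3022 -0.0006]
 [-0.3022 -0.9532 -0.0021]
 [ 0.0001  0.0022 -1.    ]] 0.0 0.9982362847040689
top [ 0.4563 -0.0648  1.2412]
probe_stand 0.92 [0.5686 0.0379 0.0153] [220.8839 207.7113]
knob_grip 0.61 [0.5657 0.0269 0.1088] [222.1956 205.4384]
pull_grip 0.61 [ 0.5307 -0.063   0.0783] [258.478 220.558]
rod_disc 0.94 [ 0.5324 -0.0679  0.0819] [260.4225 219.8044]
mark_edge 0.48 [ 0.5022 -0.0347  0.0212] [247.7567 232.6286]
stopwatch 0.84 [ 0.6553 -0.0348  0.0128] [248.3074 175.9622]
pocket_compass 0.82 [0.4748 0.0838 0.008 ] [203.4627 242.8269]
pocket_compass 0.52 [ 0.5319 -0.0608  0.0801] [257.6088 220.0333]
bnc_adapter 0.41 [ 0.6072 -0.1695  0.0127] [298.2944 193.8994]
bnc_adapter 0.16 [ 0.6563 -0.0376  0.0153] [249.3275 175.4515]
spirit_level 0.51 [0.511  0.1705 0.0115] [171.1712 229.025 ]
scene [-0.1505 -0.549   0.6928]
probe_stand 0.96 [0.5533 0.0261 0.0158] [219.8365 204.0115]
knob_grip 0.8 [0.5589 0.0245 0.1208] [220.7459 165.3009]
pull_grip 0.62 [ 0.5171 -0.0979  0.0806] [254.8643 208.3722]
rod_disc 0.74 [ 0.5167 -0.0929  0.0801] [252.8015 207.8103]
mark_edge 0.68 [ 0.4981 -0.0362  0.0456] [226.3406 215.37  ]
stopwatch 0.75 [ 0.6542 -0.0424  0.0145] [267.8358 194.2386]
pocket_compass 0.75 [0.4679 0.0821 0.0156] [177.5644 213.5048]
pocket_compass 0.37 [ 0.5172 -0.0958  0.0828] [254.0868 207.1594]
bnc_adapter 0.54 [ 0.5965 -0.1702  0.0123] [301.3153 226.8226]
spirit_level 0.6 [0.5076 0.1695 0.0147] [161.9098 192.7004]
screwdriver 0.73 [ 0.4123 -0.3316  0.0186] [326.8355 308.9901]
```

```bash
python3 - <<'E'
from h import *
a=np.load("top.npz")["im"][140:290,130:330];b=np.load("scene.npz")["im"][120:270,130:330]
save("crop",np.vstack([cv2.resize(x,(800,600),interpolation=2)[::1] for x in (a,b)])[:, :] if 0 else np.hstack([cv2.resize(x,(400,300),interpolation=2) for x in (a,b)]))
E
```

```text
(no output)
```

View pics/crop.png

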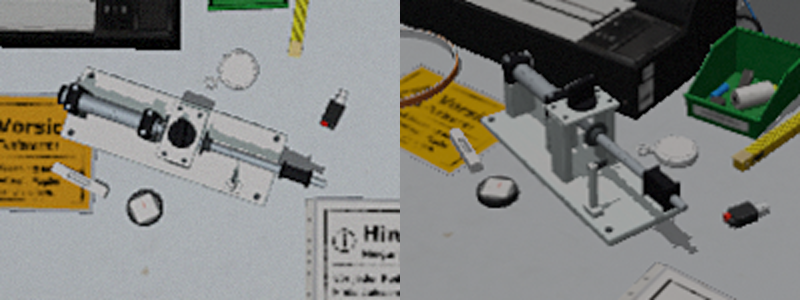

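The crop shows the stand running left to right. In top-camera pixels the knob is at about (220,206), the pull grip at (279,221), the tube end at (166,188) and the mark post at (247,231). The networks' pull_grip hits sit on the rod, so I'll fit the stand axis myself.

```bash
cat > ax.py <<'E'
from h import *
np.set_printoptions(precision=4,suppress=True)
z=np.load("top.npz");C=cam("top");d=z["d"];im=z["im"]
vv,uu=np.mgrid[150:260,140:320];P=pts(C,np.stack([uu,vv],-1).reshape(-1,2),d[150:260,140:320].ravel())
col=im[150:260,140:320].reshape(-1,3).mean(1)
E
python3 - <<'E'
from ax import *
k=onz(C,[[220.5,206.5]],.12)[0];g=onz(C,[[279,221.5]],.085)[0];t=onz(C,[[166,188.5]],.085)[0]
print(k,g,t,np.linalg.norm((k-g)[:2]))
# rod/grip/tube points: height band .06-.1
m=(P[:,2]>.06)&(P[:,2]<.1)&(np.abs((P-k)[:,:2]).max(1)<.22)
Q=P[m][:,:2];
x=(t-g)[:2];x/=np.linalg.norm(x);
for _ in range(4):
    y=np.array([-x[1],x[0]]);r=(Q-k[:2])@y;mm=np.abs(r-np.median(r))<.012
    l=cv2.fitLine(Q[mm].astype(np.float32),cv2.DIST_HUBER,0,.01,.01).ravel();x=l[:2]*np.sign(l[:2]@x);k[:2]=l[2:]+x*((k[:2]-l[2:])@x)
print("axis",x,np.degrees(np.arctan2(x[1],x[0])),k,mm.sum())
y=np.array([-x[1],x[0]])
# knob from depth
q=P[(P[:,2]>.106)&(P[:,2]<.14)&(np.linalg.norm((P-k)[:,:2],axis=1)<.05)]
print("high pts rel",(q[:,:2].mean(0)-k[:2])@np.c_[x,y],len(q))
q=P[(P[:,2]>.095)&(P[:,2]<.14)&(np.linalg.norm((P-k)[:,:2],axis=1)<.06)]
s=(q[:,:2]-k[:2])@np.c_[x,y];print("bridge ext",np.percentile(s,[2,98],axis=0))
s=(Q[mm]-k[:2])@x;print("rod ext",np.percentile(s,[0,1,99,100]))
# plate
q=P[(P[:,2]>.006)&(P[:,2]<.03)];s=(q[:,:2]-k[:2])@np.c_[x,y];s=s[(np.abs(s[:,1])<.055)&(abs(s[:,0])<.2)];print("plate",np.percentile(s,[1,99],axis=0))
E
```

```text
[0.562  0.0301 0.12  ] [ 0.5282 -0.1146  0.085 ] [0.6104 0.1722 0.085 ] 0.1486171400580602
axis [0.335  0.9422] 70.42798003953516 [0.5677 0.0286 0.12  ] 597
high pts rel [-0.0003  0.0045] 171
bridge ext [[-0.0209 -0.0304]
 [ 0.0222  0.0389]]
rod ext [-0.1886 -0.1839  0.1653  0.1677]
plate [[-0.1228 -0.0453]
 [ 0.1633  0.0537]]
```

View pics/top.png

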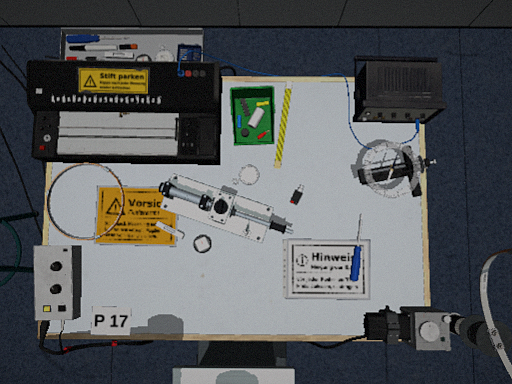

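```bash
python3 - <<'E'
from ax import *
s=sense();R=np.array(s["ee_rot"]);t=np.array(s["tcp_pos"])
d=np.load("top.npz")["d"];vv,uu=np.mgrid[0:384:4,0:512:4];A=pts(C,np.stack([uu,vv],-1).reshape(-1,2),d[::4,::4].ravel())
h=A[(A[:,2]>.12)&(A[:,2]<1)];print("tall",len(h),h[::max(1,len(h)//25)])
tg=np.array([.564-.09*.31*0,.03,.26]);print("cm",R.T@(tg-t)*100)
print(get_calibration("wrist")["mount"],get_calibration("wrist")["fov_y"])
E
```

```text
tall 1000 [[ 0.926   0.1073  0.187 ]
 [ 0.9143  0.3632  0.1425]
 [ 0.9169 -0.4018  0.1408]
 [ 0.9035  0.2326  0.1443]
 [ 0.8955  0.505   0.1374]
 [ 0.8961  0.1043  0.1377]
 [ 0.8867  0.3652  0.1339]
 [ 0.8835 -0.3989  0.1476]
 [ 0.8765  0.2343  0.1342]
 [ 0.8661  0.5054  0.1331]
 [ 0.867   0.0944  0.1329]
 [ 0.8579  0.3661  0.1281]
 [ 0.854  -0.3989  0.1448]
 [ 0.8475  0.2247  0.1291]
 [ 0.8386  0.4985  0.1232]
 [ 0.8369  0.0841  0.1309]
 [ 0.8272  0.355   0.1272]
 [ 0.8231 -0.4073  0.1468]
 [ 0.8173  0.1941  0.1273]
 [ 0.8113 -0.4447  0.1209]
 [ 0.3681 -0.5132  0.3075]
 [ 0.3048 -0.5472  0.1951]
 [ 0.2923 -0.5238  0.2256]
 [ 0.2697 -0.5109  0.1938]
 [ 0.259  -0.5306  0.2263]]
cm [52.8649 42.6031 -2.646 ]
[[ 0.0002 -0.9619 -0.2734  0.0755]
 [ 1.      0.0002  0.0001  0.0018]
 [-0.     -0.2734  0.9619 -0.1517]
 [ 0.      0.      0.      1.    ]] 62.92626629868579
```

The top picture shows a clear path to the stand: the tall things sit at the back edge and at the far right. I'll hover over the knob without rolling, which keeps the wrist picture's width along the rod.

Emit:
arm_command --rows '[{"fingers": 100, "travel": [3.8, 3, -2.6], "roll": 0}, {"fingers": 100, "travel": [7.6, 6.1, -2.6], "roll": 0}, {"fingers": 100, "travel": [11.3, 9.1, -2.6], "roll": 0}, {"fingers": 100, "travel": [15.1, 12.2, -2.6], "roll": 0}, {"fingers": 100, "travel": [18.9, 15.2, -2.6], "roll": 0}, {"fingers": 100, "travel": [22.7, 18.3, -2.6], "roll": 0}, {"fingers": 100, "travel": [26.4, 21.3, -2.6], "roll": 0}, {"fingers": 100, "travel": [30.2, 24.3, -2.6], "roll": 0}, {"fingers": 100, "travel": [34, 27.4, -2.6], "roll": 0}, {"fingers": 100, "travel": [37.8, 30.4, -2.6], "roll": 0}]'

```text
time_s: 2.1
tcp_pos: [0.458, 0.19, 0.2601]
ee_rot: [[0.953, -0.302, 0.001], [-0.302, -0.953, 0.001], [0.001, -0.001, -1.0]]
wrist_force: [0.9, 0.6, -0.1]
gripper_width: 0.999
```

Emit:
arm_command --rows '[{"fingers": 100, "travel": [3.8, 3, 0], "roll": 0}, {"fingers": 100, "travel": [7.6, 6.1, 0], "roll": 0}, {"fingers": 100, "travel": [11.3, 9.1, 0], "roll": 0}, {"fingers": 100, "travel": [14.0, 11.3, 0], "roll": 0}, {"fingers": 60, "travel": [15.1, 12.2, 0], "roll": 0}, {"fingers": 60, "travel": [15.1, 12.2, 0], "roll": 0}]'

```text
time_s: 2.7
tcp_pos: [0.5649, 0.0286, 0.2591]
ee_rot: [[0.952, -0.305, -0.001], [-0.305, -0.952, -0.0], [-0.0, 0.0, -1.0]]
wrist_force: [-0.4, 0.4, -0.3]
gripper_width: 0.893
```

```bash
python3 - <<'E'
from h import *
np.set_printoptions(precision=4,suppress=True)
s=sense();print(s["tcp_pos"],s["ee_rot"],s["time_s"],s["wrist_force"],s["joints"])
C=cam("wrist");im,d=capture("wrist");np.savez("w1",im=im,d=d,K=C[0],D=C[1],R=C[2],o=C[3]);save("w1",im)
for l in ("knob_grip","pull_grip","rod_disc","mark_edge"):
    for r in search_frame("wrist",l)[:2]:
        P=np.array(r["position"]);print(l,round(r["p"],2),P,proj(C,P)[0])
E
```

```text
[0.5649 0.0286 0.2591] [[ 0.9524 -0.3047 -0.0006]
 [-0.3047 -0.9524 -0.0001]
 [-0.0005  0.0003 -1.    ]] 2.7 [-0.3738  0.4031 -0.2827] [ 19.308   15.2843  -5.6856  -0.0029 -69.0626  52.9518]
knob_grip 0.76 [0.5682 0.0264 0.1066] [259.6148 175.4563]
pull_grip 0.64 [ 0.5311 -0.0726  0.0842] [357.8017 175.4633]
pull_grip 0.16 [ 0.6569 -0.0375  0.0148] [287.9698  73.4827]
rod_disc 0.86 [ 0.5302 -0.0671  0.0807] [352.1526 176.9803]
mark_edge 0.91 [ 0.5076 -0.0353  0.0402] [322.2179 193.8241]
```

View pics/w1.png

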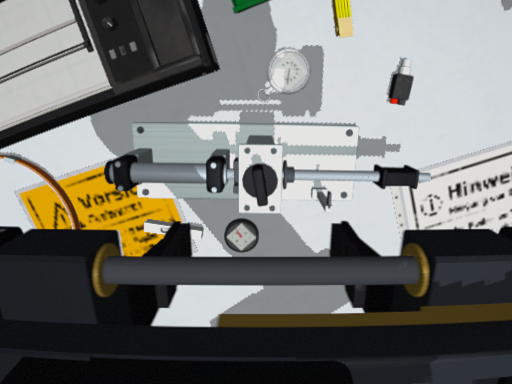

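The wrist view shows the knob at about (260,182) with its bar nearly across the rod. The disc is at (289,174), the grip at (397,177) and the mark post at (321,197). Now the exact geometry from depth.

```bash
python3 - <<'E'
from h import *
np.set_printoptions(precision=4,suppress=True)
w=np.load("w1.npz");C=(w["K"],w["D"],w["R"],w["o"]);d=w["d"];im=w["im"]
a,b,c,e=120,220,100,440
vv,uu=np.mgrid[a:b,c:e];uv=np.stack([uu,vv],-1).reshape(-1,2);P=pts(C,uv,d[a:b,c:e].ravel())
def box(u0,u1,v0,v1):return (uv[:,0]>=u0)&(uv[:,0]<=u1)&(uv[:,1]>=v0)&(uv[:,1]<=v1)
# axis from rod+tube tops
S=[]
for u in list(range(125,205,4))+list(range(296,372,4))+list(range(380,414,4)):
    m=box(u,u+3,150,195)&(P[:,2]>.066)&(P[:,2]<.1)
    q=P[m]
    if len(q)>8: S.append(np.r_[q[:,:2].min(0)/2+q[:,:2].max(0)/2])
S=np.array(S,np.float32);l=cv2.fitLine(S,cv2.DIST_HUBER,0,.001,.001).ravel();x=l[:2]*np.sign(l[1]);y=np.array([-x[1],x[0]])
print("angle",np.degrees(np.arctan2(x[1],x[0])),"resid",np.std((S-l[2:])@y))
q=P[box(230,290,135,215)&(P[:,2]>.094)&(P[:,2]<.106)]
r=(q[:,:2]-l[2:])@np.c_[x,y];print("bridge",np.percentile(r,[1,50,99],axis=0),np.median(q[:,2]))
kx=np.percentile(r[:,0],[1,99]).mean();k=l[2:]+x*kx;print("knob axis",k)
q=P[box(230,290,150,215)&(P[:,2]>.122)&(P[:,2]<.145)];r=(q[:,:2]-k)@np.c_[x,y]
print("bar n",len(q),np.median(q[:,2]),"ctr",r.mean(0),k+r.mean(0)@np.array([x,y]))
mr=cv2.minAreaRect((r*1000).astype(np.float32));print(mr)
ev=np.linalg.svd(r-r.mean(0),full_matrices=0)[2][0];print("bar angle rel stand x",np.degrees(np.arctan2(ev[1],ev[0])))
q=P[box(372,420,155,195)&(P[:,2]>.08)&(P[:,2]<.1)];r=(q[:,:2]-k)@np.c_[x,y];print("grip",np.percentile(r,[2,98],axis=0),q[:,2].max())
q=P[box(305,340,180,215)&(P[:,2]>.055)&(P[:,2]<.1)];r=(q[:,:2]-k)@np.c_[x,y];print("mark",len(q),np.percentile(r,[2,50,98],axis=0),np.median(q[:,2]))
q=P[box(280,296,160,190)&(P[:,2]>.082)&(P[:,2]<.1)];r=(q[:,:2]-k)@np.c_[x,y];print("disc",len(q),np.percentile(r,[2,50,98],axis=0))
save("w1c",cv2.resize(im[140:220,230:350],(720,480),interpolation=2))
np.savez("st",k=k,x=x)
E
```

```text
angle 71.25449 resid 0.0014740165
bridge [[-0.0729 -0.0351]
 [-0.0508 -0.0132]
 [-0.03    0.0359]] 0.10143547065329639
knob axis [0.5641 0.0272]
bar n 431 0.13273897025302578 ctr [ 0.0002 -0.0008] [0.5649 0.0272]
((0.1486339569091797, 0.7324619293212891), (10.048765182495117, 35.99202346801758), 10.597976684570312)
bar angle rel stand x 100.35607775399562
grip [[-0.1686 -0.0091]
 [-0.1238  0.0093]] 0.09327901929223376
mark 154 [[-0.0814  0.0198]
 [-0.0767  0.0349]
 [-0.0739  0.0418]] 0.07867686726078865
disc 163 [[-0.0363 -0.0134]
 [-0.0281 -0.0004]
 [-0.0224  0.0117]]
```

View pics/w1c.png

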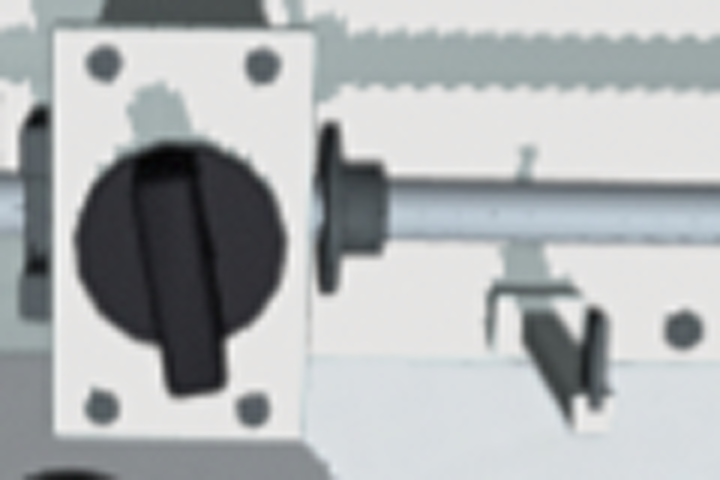

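The bar measures 36×10 mm at about 79.5° (1.39 rad), and the mark is about 50 mm from the disc. I'll go down on the bar.

Emit:
arm_command --rows '[{"fingers": 60, "travel": [0, 0.1, 3.5], "roll": -5}, {"fingers": 60, "travel": [0, 0.1, 7], "roll": -9.5}, {"fingers": 60, "travel": [0, 0.1, 10], "roll": -9.5}, {"fingers": 60, "travel": [0, 0.1, 12], "roll": -9.5}, {"fingers": 60, "travel": [0, 0.1, 13.5], "roll": -9.5}, {"fingers": 60, "travel": [0, 0.1, 13.5], "roll": -9.5}, {"fingers": 0, "travel": [0, 0.1, 13.5], "roll": -9.5}, {"fingers": 0, "travel": [0, 0.1, 13.5], "roll": -9.5}, {"fingers": 0, "travel": [0, 0.1, 13.5], "roll": -9.5}, {"fingers": 0, "travel": [0, 0.1, 13.5], "roll": -9.5}]'

```text
time_s: 3.95
tcp_pos: [0.5645, 0.0292, 0.1255]
ee_rot: [[0.99, -0.14, 0.002], [-0.14, -0.99, 0.001], [0.002, -0.001, -1.0]]
wrist_force: [0.2, -0.3, 0.3]
gripper_width: 0.322
```

Emit:
arm_command --rows '[{"fingers": 0, "travel": [0, 0, 0], "roll": 0}, {"fingers": 0, "travel": [0, 0, 0], "roll": 0}, {"fingers": 0, "travel": [0, 0, 0], "roll": 0}]'

```text
time_s: 4.25
tcp_pos: [0.5643, 0.0294, 0.1248]
ee_rot: [[0.99, -0.141, 0.001], [-0.141, -0.99, 0.001], [0.001, -0.001, -1.0]]
wrist_force: [-1.3, 2.1, 1.2]
gripper_width: 0.112
```

Emit:
arm_command --rows '[{"fingers": 0, "travel": [0, 0, 0], "roll": -6}, {"fingers": 0, "travel": [0, 0, 0], "roll": -14}, {"fingers": 0, "travel": [0, 0, 0], "roll": -22}, {"fingers": 0, "travel": [0, 0, 0], "roll": -30}, {"fingers": 0, "travel": [0, 0, 0], "roll": -38}, {"fingers": 0, "travel": [0, 0, 0], "roll": -46}, {"fingers": 0, "travel": [0, 0, 0], "roll": -54}, {"fingers": 0, "travel": [0, 0, 0], "roll": -62}, {"fingers": 0, "travel": [0, 0, 0], "roll": -70}, {"fingers": 0, "travel": [0, 0, 0], "roll": -75}]'

```text
time_s: 5.25
tcp_pos: [0.5636, 0.0306, 0.1248]
ee_rot: [[0.388, 0.922, -0.0], [0.922, -0.388, 0.002], [0.002, -0.001, -1.0]]
wrist_force: [-3.1, 8.2, 3.5]
gripper_width: 0.114
```

```bash
python3 -c "
from h import *
s=sense();print(s['tcp_pos'],s['wrist_force'],s['moment'],np.degrees(np.arctan2(s['ee_rot'][1][1],s['ee_rot'][0][1])),s['gripper_width'])"
```

```text
[0.56359394 0.0306161  0.12475807] [-3.05973353  8.18656699  3.46807646] [ 2.01622587  0.99715854 -0.05869047] -22.83730494299386 0.11361105293495376
```

Emit:
arm_command --rows '[{"fingers": 0, "travel": [0, 0, 0], "roll": -2}, {"fingers": 0, "travel": [0, 0, 0], "roll": -4}, {"fingers": 0, "travel": [0, 0, 0], "roll": -6}, {"fingers": 0, "travel": [0, 0, 0], "roll": -6}]'

```text
time_s: 5.65
tcp_pos: [0.5635, 0.0307, 0.1248]
ee_rot: [[0.295, 0.956, -0.001], [0.956, -0.295, 0.003], [0.002, -0.001, -1.0]]
wrist_force: [-4.0, 7.5, 2.3]
gripper_width: 0.114
```

```bash
python3 -c "
from h import *
s=sense();print(s['tcp_pos'],s['wrist_force'],s['moment'],np.degrees(np.arctan2(s['ee_rot'][1][1],s['ee_rot'][0][1])),s['gripper_width'])"
```

```text
[0.56350166 0.03065034 0.12475612] [-4.02267959  7.49894008  2.33929849] [ 2.06074083  0.9593488  -0.40667004] -17.139037077579733 0.1135011810985314
```

The moment rose to 0.41 N m against 0.06 N m of friction, so the knob is at its stop. I'll release, rise and back off along the rod for a look.

Emit:
arm_command --rows '[{"fingers": 55, "travel": [0, 0, 0], "roll": 0}, {"fingers": 55, "travel": [0, 0, 0], "roll": 0}, {"fingers": 55, "travel": [0, 0, 0], "roll": 0}, {"fingers": 55, "travel": [0, 0, -2], "roll": 0}, {"fingers": 55, "travel": [0, 0, -6], "roll": 0}, {"fingers": 55, "travel": [-3, 0, -10], "roll": 0}, {"fingers": 55, "travel": [-7, 0, -11], "roll": 0}, {"fingers": 55, "travel": [-10, 0, -11], "roll": 0}, {"fingers": 55, "travel": [-12, 0, -11], "roll": 0}, {"fingers": 55, "travel": [-12, 0, -11], "roll": 0}]'

```text
time_s: 6.65
tcp_pos: [0.5278, -0.0879, 0.2347]
ee_rot: [[0.297, 0.955, -0.0], [0.955, -0.297, -0.0], [-0.0, -0.0, -1.0]]
wrist_force: [-0.5, 0.3, -0.1]
gripper_width: 0.549
```

```bash
python3 - <<'E'
from h import *
np.set_printoptions(precision=4,suppress=True)
s=sense();print(s["tcp_pos"],s["time_s"],s["wrist_force"])
C=cam("wrist");im,d=capture("wrist");np.savez("w2",im=im,d=d,K=C[0],D=C[1],R=C[2],o=C[3]);save("w2",im)
st=np.load("st.npz");k,x=st["k"],st["x"]
vv,uu=np.mgrid[0:384,0:512];uv=np.stack([uu,vv],-1).reshape(-1,2);P=pts(C,uv,d.ravel());ok=d.ravel()>.1
near=ok&(np.linalg.norm(P[:,:2]-k,axis=1)<.03)
q=P[near&(P[:,2]>.12)&(P[:,2]<.145)];print("bar",len(q),q.mean(0)if len(q) else 0)
if len(q)>20:
    ev=np.linalg.svd(q[:,:2]-q[:,:2].mean(0),full_matrices=0)[2][0];print("bar angle",np.degrees(np.arctan2(ev[1],ev[0]))%180)
for l in ("knob_grip","pull_grip","rod_disc","mark_edge"):
    for r in search_frame("wrist",l)[:2]:
        p=np.array(r["position"]);print(l,round(r["p"],2),p,proj(C,p)[0])
E
```

```text
[ 0.5278 -0.0879  0.2347] 6.65 [-0.4862  0.2685 -0.059 ]
bar 695 [0.5628 0.0271 0.1326]
bar angle 71.28361443966354
knob_grip 0.77 [0.5616 0.024  0.1083] [258.415   46.7907]
knob_grip 0.32 [ 0.6551 -0.0366  0.0108] [351.7532  89.3476]
pull_grip 0.56 [ 0.534  -0.0599  0.0853] [257.1573 148.6369]
rod_disc 0.88 [ 0.5304 -0.0574  0.0811] [252.9071 146.6553]
mark_edge 0.82 [ 0.5099 -0.0348  0.0606] [227.6641 128.819 ]
```

View pics/w2.png

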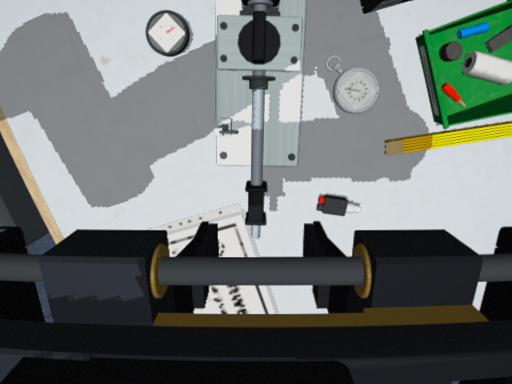

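Bar lies along the rod at (259,35). The grip is centred near (257,203) and the mark post is at (229,127). Next I'll measure the grip, disc, mark and rod line in this view.

```bash
cat > meas.py <<'E'
from h import *
np.set_printoptions(precision=4,suppress=True)
def load(n):
    w=np.load(n);C=(w["K"],w["D"],w["R"],w["o"]);vv,uu=np.mgrid[0:384,0:512];uv=np.stack([uu,vv],-1).reshape(-1,2)
    P=pts(C,uv,w["d"].ravel());P[w["d"].ravel()<.1]=9;return C,w["im"],uv,P
def box(uv,u0,u1,v0,v1):return (uv[:,0]>=u0)&(uv[:,0]<=u1)&(uv[:,1]>=v0)&(uv[:,1]<=v1)
E
python3 - <<'E'
from meas import *
C,im,uv,P=load("w2.npz")
S=[]
for v in range(92,178,4):
    q=P[box(uv,245,272,v,v+3)&(P[:,2]>.068)&(P[:,2]<.1)]
    if len(q)>6:S.append(np.median(q,axis=0))
S=np.array(S,np.float32);l=cv2.fitLine(S[:,:2].copy(),cv2.DIST_HUBER,0,.001,.001).ravel();x=l[:2]*np.sign(l[1]);y=np.array([-x[1],x[0]])
print("rod angle",np.degrees(np.arctan2(x[1],x[0])),len(S),np.std((S[:,:2]-l[2:])@y))
k=np.array([.5628,.0271]);k=l[2:]+x*((k-l[2:])@x)
f=lambda q:(q[:,:2]-k)@np.c_[x,y]
q=P[box(uv,235,280,170,225)&(P[:,2]>.085)&(P[:,2]<.1)];print("grip",len(q),np.percentile(f(q),[2,98],axis=0));c=f(q)
q=P[box(uv,235,280,75,88)&(P[:,2]>.083)&(P[:,2]<.1)];print("disc",len(q),np.percentile(f(q),[2,50,98],axis=0))
q=P[box(uv,210,245,110,140)&(P[:,2]>.062)&(P[:,2]<.1)];print("mark",len(q),np.percentile(f(q),[2,50,98],axis=0))
q=P[box(uv,235,285,0,65)&(P[:,2]>.095)&(P[:,2]<.105)];print("bridge",np.percentile(f(q),[1,99],axis=0))
g=k-.15*x;print("k",k,"grip pred",g)
s=sense();print("tool shift cm",np.array(s["ee_rot"]).T@(np.r_[g,.067]-s["tcp_pos"])*100)
save("w2c",cv2.resize(im[60:240,200:300],(400,720)[::1],interpolation=2)[:600])
np.savez("st2",k=k,x=x)
E
```

```text
rod angle 71.51139 22 0.00017709535
grip 691 [[-0.1674 -0.0088]
 [-0.129   0.0097]]
disc 197 [[-0.0354 -0.0126]
 [-0.0271  0.0001]
 [-0.0244  0.0122]]
mark 141 [[-0.08    0.0196]
 [-0.0761  0.0345]
 [-0.0735  0.042 ]]
bridge [[-0.0173 -0.0226]
 [ 0.0228  0.0202]]
k [0.5628 0.0271] grip pred [ 0.5153 -0.1152]
tool shift cm [-3.2776 -0.4433 16.7364]
```

The bar angle (71.3°) matches the rod angle (71.5°), so the knob is at its stop. Now going down over the grip.

Emit:
arm_command --rows '[{"fingers": 55, "travel": [-1.6, -0.2, 3], "roll": 1.2}, {"fingers": 55, "travel": [-3.2, -0.4, 7], "roll": 1.2}, {"fingers": 55, "travel": [-3.2, -0.4, 11], "roll": 1.2}, {"fingers": 55, "travel": [-3.2, -0.4, 14.5], "roll": 1.2}, {"fingers": 55, "travel": [-3.2, -0.4, 16.7], "roll": 1.2}, {"fingers": 55, "travel": [-3.2, -0.4, 16.7], "roll": 1.2}, {"fingers": 0, "travel": [-3.2, -0.4, 16.7], "roll": 1.2}, {"fingers": 0, "travel": [-3.2, -0.4, 16.7], "roll": 1.2}, {"fingers": 0, "travel": [-3.2, -0.4, 16.7], "roll": 1.2}, {"fingers": 0, "travel": [-3.2, -0.4, 16.7], "roll": 1.2}]'

```text
time_s: 7.9
tcp_pos: [0.5163, -0.115, 0.0688]
ee_rot: [[0.313, 0.95, 0.003], [0.95, -0.313, 0.0], [0.001, 0.002, -1.0]]
wrist_force: [-0.1, 0.1, 0.5]
gripper_width: 0.268
```

Emit:
arm_command --rows '[{"fingers": 0, "travel": [0, 0, 0], "roll": 0}, {"fingers": 0, "travel": [0, 0, 0], "roll": 0}]'

```text
time_s: 8.1
tcp_pos: [0.5143, -0.1149, 0.0681]
ee_rot: [[0.315, 0.949, -0.002], [0.949, -0.315, 0.001], [-0.0, -0.002, -1.0]]
wrist_force: [-3.2, 4.2, 6.4]
gripper_width: 0.187
```

```bash
cat > look.py <<'E'
import sys
from meas import *
n=sys.argv[1];s=sense();print(s["tcp_pos"],s["time_s"],s["wrist_force"],s["moment"],s["gripper_width"])
C=cam("wrist");im,d=capture("wrist");np.savez(n,im=im,d=d,K=C[0],D=C[1],R=C[2],o=C[3]);save(n,im)
E
python3 look.py w3
```

```text
[ 0.5143 -0.1149  0.0681] 8.1 [-3.1967  4.245   6.4396] [ 0.9521  1.168  -0.1419] 0.18732339143661664
```

View pics/w3.png

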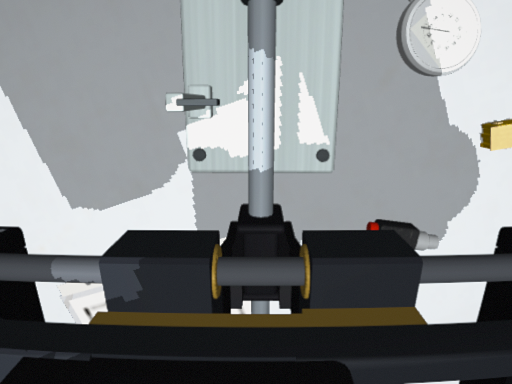

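Gripped: the opening of 16.3 mm fits the 16 mm waist. The knife edge shows at about (200,102) and the disc just at the top edge, near (258,2). I'll draw 45 mm and look again.

Emit:
arm_command --rows '[{"fingers": 0, "travel": [-0.3, 0, 0], "roll": 0}, {"fingers": 0, "travel": [-0.9, 0, 0], "roll": 0}, {"fingers": 0, "travel": [-1.6, 0, 0], "roll": 0}, {"fingers": 0, "travel": [-2.3, 0, 0], "roll": 0}, {"fingers": 0, "travel": [-3.0, 0, 0], "roll": 0}, {"fingers": 0, "travel": [-3.7, 0, 0], "roll": 0}, {"fingers": 0, "travel": [-4.2, 0, 0], "roll": 0}, {"fingers": 0, "travel": [-4.5, 0, 0], "roll": 0}, {"fingers": 0, "travel": [-4.5, 0, 0], "roll": 0}, {"fingers": 0, "travel": [-4.5, 0, 0], "roll": 0}]'

```text
time_s: 9.15
tcp_pos: [0.5002, -0.1569, 0.0681]
ee_rot: [[0.315, 0.949, -0.002], [0.949, -0.315, 0.001], [0.001, -0.003, -1.0]]
wrist_force: [-4.8, 6.9, 6.5]
gripper_width: 0.178
```

```bash
python3 look.py w4; python3 - <<'E'
from meas import *
w=np.load("w4.npz");im=w["im"]
C=cam("top");t,d=capture("top");np.savez("top4",im=t,d=d);C2=cam("scene");sc,d2=capture("scene");np.savez("scene4",im=sc,d=d2)
g=proj(C2,[[.537,-.045,.075]])[0].astype(int);h=proj(C,[[.537,-.045,.075]])[0].astype(int);print(g,h)
a=cv2.resize(im[0:50,140:300],(800,250),interpolation=2)
b=[cv2.resize(i[c[1]-25:c[1]+25,c[0]-30:c[0]+30],(400,333),interpolation=2) for i,c in((t,h),(sc,g))]
save("c4",np.vstack([a,np.hstack(b)]))
E
```

```text
[ 0.5002 -0.1569  0.0681] 9.15 [-4.7866  6.8522  6.4742] [ 1.9641  1.157  -0.0849] 0.1778514806218899
[240 197] [251 218]
```

View pics/c4.png

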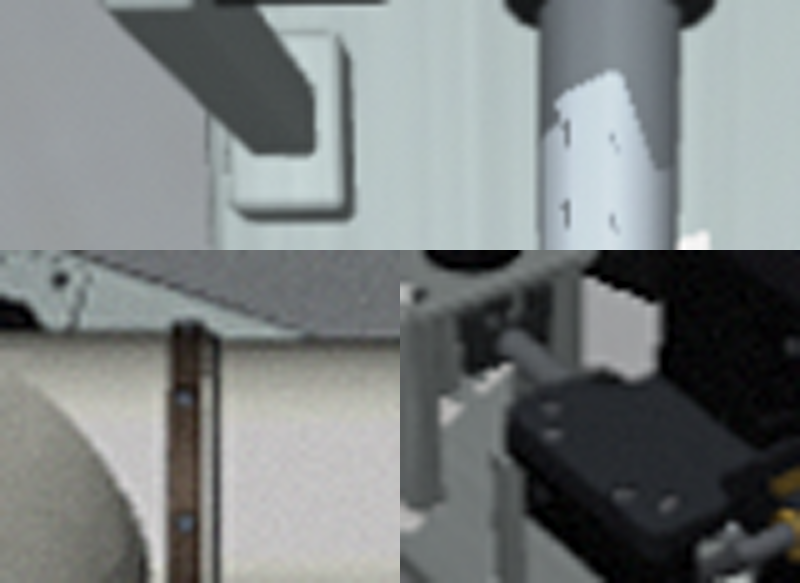

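The arm hides both from the top and scene cameras. The wrist view shows the edge near (205,0) and the disc's lower rim at rows 0 to 5. I'll get the disc and edge offsets from the TCP out of w2, w3 and w4.

```bash
python3 - <<'E'
from meas import *
x=np.load("st2.npz")["x"];y=np.array([-x[1],x[0]]);k=np.load("st2.npz")["k"]
f=lambda q:np.c_[(q[:,:2]-k)@np.c_[x,y],q[:,2]]
for n,u in (("w2.npz",(205,245,112,142)),("w3.npz",(160,225,85,120))):
    C,im,uv,P=load(n);m=box(uv,*u)&(P[:,2]>.066)&(P[:,2]<.09);q=f(P[m])
    b=q[(q[:,1]>.02)&(q[:,1]<.03)];print(n,"blade n",len(b),np.percentile(b,[2,10,50,90,98],axis=0))
    # blade pixel rows by darkness at columns
    g=im.mean(2)
    if n[1]=="3":
        for c in (190,200,208,212,215,218,220): print(c,g[94:112,c].astype(int))
    else:
        for c in (222,226,229,231,233): print(c,g[118:142,c].astype(int))
        for c in (246,248,250,266,268,270):print("disc",c,g[70:90,c].astype(int))
for n in ("w3.npz","w4.npz"):
    C,im,uv,P=load(n);g=im.mean(2);print(n)
    for r in range(0,8): print(r,g[r,236:284].astype(int))
    q=P[box(uv,238,282,0,6)];qq=f(q);m=(abs(qq[:,2]-.075)<.017)&(abs(qq[:,1])>.006)&(abs(qq[:,1])<.02);print("disc pts",m.sum(),np.percentile(qq[m],[5,50,95],axis=0)if m.sum() else"")
E
```

```text
w2.npz blade n 40 [[-0.0777  0.0205  0.0751]
 [-0.0777  0.0212  0.0764]
 [-0.0762  0.025   0.0803]
 [-0.0752  0.0286  0.0811]
 [-0.0751  0.0293  0.0819]]
222 [137 164 178 187 204 185 119  80  78  80 102 116  96  86  91  96 117 154
 204 225 226 225 226 226]
226 [142 186 222 227 228 192 112  72  64  63  64  54  57  82  97 131 199 212
 217 225 226 225 225 226]
229 [170 216 229 228 210 181 176 177 176 177 177 157 107  83  94 124 194 208
 215 225 226 225 226 225]
231 [183 122 110 105  99  97  96  97  97  99  99  90  67  77  91  97 153 209
 226 226 226 226 226 226]
233 [226 226 212 182 171 170 171 170 171 171 170 147  96  78  96 129 201 227
 226 226 225 226 225 225]
disc 246 [130 161 167 167 162 119  60  40  35  48 127 161 166 165 165 165 165 165
 165 165]
disc 248 [131 162 167 167 162 119  61  41  34  39 108 156 166 166 165 166 164 163
 163 167]
disc 250 [122 157 167 168 164 120  64  46  36  29  31  36  35  34  35  36  35  35
  58 141]
disc 266 [124 150 169 170 169 136  79  50  44  35  40  43  42  43  44  45  47  42
  48 104]
disc 268 [126 154 174 175 174 149  93  49  39  30  46 107 131 1
[... 3491 characters left out ...]
181 189 189]
5 [187 186 185 186 187 188 190 181 169 144 100  80  80  93 101 108 113 120
 125 128 129 132 133 134 136 139 140 140 138 135 133 129 126 123 118 111
 106 100  90  71  70  95 127 162 186 189 189 188]
6 [187 185 185 186 187 189 190 192 190 185 179 139  92  93 101 106 114 120
 125 128 130 132 132 134 136 140 141 140 137 136 133 129 127 122 119 111
 106  99  90  93 147 180 186 191 191 189 188 188]
7 [188 185 185 186 186 188 189 191 190 190 190 147  95  91 101 109 114 120
 125 127 130 131 133 134 136 139 141 140 138 136 133 130 127 123 117 112
 105 100  89  94 158 193 194 193 191 188 188 188]
disc pts 60 [[-0.0813 -0.0078  0.0724]
 [-0.0806  0.0064  0.0765]
 [-0.0802  0.0088  0.0792]]
```

```bash
python3 - <<'E'
from meas import *
s2=np.load("st2.npz");x=s2["x"];y=np.array([-x[1],x[0]]);k=s2["k"]
W=lambda a,b,z:np.r_[k+a*x+b*y,z]
def edges(g,C,a0,b,z,span=.012,n=240):   # intensity profile along rod direction at plane z
    a=a0+np.linspace(-span,span,n);p=proj(C,[W(t,b,z) for t in a]).astype(np.float32)
    v=cv2.remap(g,p[:,0:1].copy(),p[:,1:2].copy(),cv2.INTER_LINEAR).ravel();d=np.gradient(cv2.GaussianBlur(v.reshape(-1,1),(1,9),2).ravel())
    i=[j for j in range(3,n-3) if abs(d[j])==abs(d[j-3:j+4]).max() and abs(d[j])>1]
    return [(round(a[j]*1000,1),round(d[j],1)) for j in i]
for n in ("w1.npz","w2.npz","w3.npz"):
    C,im,uv,P=load(n);g=im.mean(2).astype(np.float32);c=np.r_[(C[3][:2]-k)@np.c_[x,y],C[3][2]];print(n,"cam in stand",c)
    for b in (.022,.025,.028): print(" blade",b,edges(g,C,-.077,b,.0806))
    if n!="w3.npz":
        for b in (-.012,-.010,.010,.012): print(" disc",b,edges(g,C,-.028,b,.075+np.sqrt(.016**2-b*b)))
    for b in (-.008,.0,.008):print(" hub",b,edges(g,C,-.036,b,.075+np.sqrt(.009**2-b*b)))
    b=P[(abs((P[:,:2]-k)@y)<.03)&(abs((P[:,:2]-k)@x+.1)<.02)&(P[:,2]<.05)];print(" plate z",np.median(b[:,2]))
E
```

```text
w1.npz cam in stand [ 0.0013 -0.0771  0.4108]
 blade 0.022 [(np.float64(-88.5), np.float32(7.1)), (np.float64(-87.4), np.float32(3.9)), (np.float64(-78.7), np.float32(-5.3)), (np.float64(-77.8), np.float32(-5.7)), (np.float64(-76.0), np.float32(-2.8)), (np.float64(-75.2), np.float32(-2.6)), (np.float64(-73.2), np.float32(7.9)), (np.float64(-70.6), np.float32(-5.6)), (np.float64(-69.6), np.float32(-3.1))]
 blade 0.025 [(np.float64(-88.6), np.float32(1.3)), (np.float64(-79.0), np.float32(-4.4)), (np.float64(-77.6), np.float32(-6.1)), (np.float64(-76.4), np.float32(-2.5)), (np.float64(-75.6), np.float32(-2.9)), (np.float64(-73.2), np.float32(3.5))]
 blade 0.028 [(np.float64(-77.9), np.float32(-5.0)), (np.float64(-75.4), np.float32(-2.9)), (np.float64(-74.6), np.float32(-2.7)), (np.float64(-73.5), np.float32(3.1)), (np.float64(-65.5), np.float32(3.7))]
 disc -0.012 [(np.float64(-27.0), np.float32(-8.1)), (np.float64(-22.9), np.float32(9.9))]
 disc -0.01 [(np.float64(-34.4), np.float32(-7.4)), (np.float64(-28.2), np.float32(-1.1)), (np.float64(-25.0), np.float32(-2.7)), (np.float64(-22.9)
[... 3131 characters left out ...]
p.float64(-70.5), np.float32(-3.8)), (np.float64(-69.5), np.float32(2.9))]
 blade 0.028 [(np.float64(-85.0), np.float32(-5.4)), (np.float64(-84.3), np.float32(-5.3)), (np.float64(-83.6), np.float32(4.4)), (np.float64(-80.2), np.float32(-14.1)), (np.float64(-78.3), np.float32(5.3)), (np.float64(-75.7), np.float32(-5.4)), (np.float64(-73.8), np.float32(12.7)), (np.float64(-70.5), np.float32(-3.1)), (np.float64(-69.5), np.float32(2.4))]
 hub -0.008 [(np.float64(-37.2), np.float32(-13.6)), (np.float64(-36.3), np.float32(-8.1))]
 hub 0.0 [(np.float64(-37.7), np.float32(-24.4))]
 hub 0.008 [(np.float64(-37.5), np.float32(-12.2)), (np.float64(-36.3), np.float32(-4.6))]
 plate z 0.012568480251402003
```

The disc-to-edge separation at rest comes out at 50.1 to 50.75 mm over three views. 44.3 mm is drawn, with no slip, because the disc's hub stays put in the picture. About 5.8 mm remains.

Emit:
arm_command --rows '[{"fingers": 0, "travel": [-0.2, 0, 0], "roll": 0}, {"fingers": 0, "travel": [-0.4, 0, 0], "roll": 0}, {"fingers": 0, "travel": [-0.58, 0, 0], "roll": 0}, {"fingers": 0, "travel": [-0.58, 0, 0], "roll": 0}, {"fingers": 0, "travel": [-0.58, 0, 0], "roll": 0}, {"fingers": 0, "travel": [-0.58, 0, 0], "roll": 0}]'

```text
time_s: 9.9
tcp_pos: [0.4983, -0.1623, 0.0681]
ee_rot: [[0.314, 0.949, -0.002], [0.949, -0.314, 0.002], [0.001, -0.003, -1.0]]
wrist_force: [-4.6, 7.7, 8.0]
gripper_width: 0.18
```

```bash
python3 look.py w5; python3 - <<'E'
from meas import *
s2=np.load("st2.npz");x=s2["x"];y=np.array([-x[1],x[0]]);k=s2["k"]
f=lambda q:np.c_[(q[:,:2]-k)@np.c_[x,y],q[:,2]]
for n in ("w3","w4","w5"):
    C,im,uv,P=load(n+".npz");qq=f(P[box(uv,238,282,0,6)]);m=(abs(qq[:,2]-.078)<.006)&(abs(qq[:,1])>.006)&(abs(qq[:,1])<.01);print(n,"hub",np.median(qq[m],axis=0),m.sum())
    if n=="w4":
        print(im[0:5,186:216].mean(2).astype(int)); print("row0.8->",f(onz(C,[[195,.8],[205,.8]],.0806)))
t4=np.array([.5002,-.1569]);t3=np.array([.5143,-.1149]);t=np.array(sense()["tcp_pos"])[:2];print("drawn",(t-t3)@x,(t-t4)@x)
for c in("scene","top"):
    im,_=capture(c);np.savez(c+"5",im=im)
    for l in("rod_disc","mark_edge","knob_grip"):
        print(c,l,[(round(r["p"],2),f(np.array(r["position"])[None])[0]) for r in search_frame(c,l)[:1]])
save("s5",cv2.resize(np.load("scene5.npz")["im"][140:260,170:330],(800,600),interpolation=2))
E
```

```text
[ 0.4983 -0.1623  0.0681] 9.9 [-4.6241  7.7281  7.9792] [ 2.0593  1.1903 -0.1321] 0.18028348964548283
w3 hub [-0.0363  0.0063  0.0768] 55
w4 hub [-0.0807  0.0063  0.0767] 57
[[ 34  33  31  32  36  57  68  69  69  69  70  72  74  73  74  76  76  78
   78  78  78  78  78  80  81  80  80  82  83  89]
 [ 61  63  63  63  70 113 158 167 168 166 170 174 176 178 178 181 183 184
  184 183 183 184 186 186 187 187 187 188 190 190]
 [ 74  76  76  74  76  98 152 191 191 189 188 192 193 192 192 192 192 193
  191 190 189 188 188 190 190 189 190 191 192 194]
 [ 76  76  76  75  74  76 104 186 192 189 189 191 193 191 191 190 192 191
  190 189 187 186 186 189 188 188 187 190 193 191]
 [ 76  76  76  75  76  74  81 142 186 189 190 190 191 192 189 191 191 191
  189 188 188 187 186 188 188 188 188 189 192 191]]
row0.8-> [[-0.0814  0.0272  0.0806]
 [-0.0814  0.0232  0.0806]]
w5 hub [-0.0862  0.0064  0.0762] 56
drawn -0.0499621719891495 -0.005658592208690082
scene rod_disc []
scene mark_edge [(0.44, array([-0.0801,  0.0005,  0.0795]))]
scene knob_grip [(0.7, array([-0.0063,  0.0041,  0.1155]))]
top rod_disc []
top mark_edge []
top knob_grip []
```

View pics/s5.png

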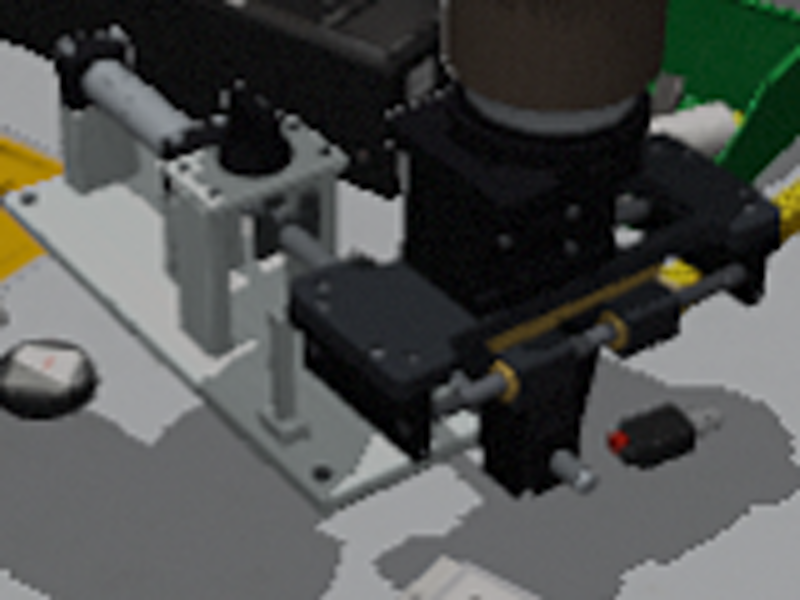

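Blade sits at −77.0 mm and the disc at about −76.8 mm, so they agree within the measuring error. The knob still lies along the rod at (255,130) in the scene crop. Handing in.

```bash
python3 -c "
from station import *
print(finish_job())"
```

```text
the job is handed in; nothing more can be done
None
```

The probe arm is set for a reading and handed in at about 10 s. The gripper was still holding the pull grip, with the disc level with the knife edge to within measuring error.

- **Knob:** I turned it anticlockwise by about 80° to its stop. The torque rose to 0.41 N m there, against 0.06 N m of friction. Afterwards the bar lay at 71.3° and the rod at 71.5°, and the last scene picture shows the knob still in that place.
- **Rod:** I gripped the 16 mm waist (opening 16.3 mm at first, 15.7 mm at the end) and drew the rod out 50.0 mm. The disc's hub kept its place in the wrist picture through the first 44 mm, and its measured travel matched the arm's to the end, so the grip did not slip.
- **Position:** The disc is at about −76.8 mm along the rod and the knife edge at about −77.0 mm.
- **Loose things:** I touched none of them on purpose, and the compass and cable adapter look unmoved in the last picture. I did not re-check the others.

**Less certain checks:**
- My estimates of the draw needed differed a little, from 50.1 to 50.75 mm.
- In the final pose I could not see the disc and edge together. The gripper hid them from the scene and top cameras, where the networks found no disc, and both lay just outside the wrist view.
- The final position therefore rests on the hub's offset and the arm's own travel reading, good to about 0.5 mm.

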